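Turn one leaf of the counter reference stand

TASK

The flip-leaf reference stand on the raised work platform has one leaf already turned to the left and two lying on its right. With the fingertips, raise the upper right-hand leaf from underneath (its tab is the one nearer the robot), push it over the spine and gently press it down until it lies flat on the left, then take the hand away. Do not pinch the leaf, leave the other two leaves lying as they are, and do not push or move the loose things standing around.

Things in the scene. Friction and masses are not known exactly. Their poses are not given: they have to be found in the camera images.
- stand: low desk stand fixed on the grey work platform (its top 85 mm above the table), spine along its x axis (away from the robot), y to the left, z up. Origin: centre of the underside. Base plate 206x262 mm; a grey rest block each side of the spine, 46 mm high, out to y = +-130 mm; beyond that only bare platform below the leaves' edges. Metal cheeks at the spine's ends (x = +-98 mm) reach 68 mm high.
- spine (a point): middle of the steel rod on which all leaves turn, 55 mm above the platform; the rod (7 mm thick) runs along the stand's x axis.
- top_leaf (a joint): angle of the leaf to turn, rad: 0 = flat on the right (-y), 1.57 upright, 3.14 = flat on the left (+y), its stops. Starts at 0 to 0.12. Stiff hinge (0.16 N m): the leaf (0.12 kg) stays where it is left, so it must be pushed all the way; 0.5 to 2.5 N at the tab moves it. White plate in a grey frame, 180 mm along the spine, 5 mm thick, 12 to 150 mm from the rod.
- top_leaf_tab (a point): point in the tab of the leaf to turn, 164 mm from the rod, mid-thickness; at stand x = -60 mm (toward the robot). Bare metal tab 52 mm wide, 5 mm thick, sticks out 28 mm past the leaf's edge, to 178 mm from the rod. With the leaf flat its underside is 52 mm above the platform. y axis: toward the rod; z axis: out of the face that is up at the start. The leaf's middle plane holds the rod axis.
- under_leaf (a joint): angle of the like leaf lying under the first on the right (6 mm lower), rad: 0 = flat on the right, grows as it is raised. Stiff like the other. To be left at 0.
- under_leaf_tab (a point): point in the under leaf's tab (same size), 164 mm from the rod and 60 mm from the leaf's middle on the side away from the robot.
- turned_leaf (a joint): angle of the like leaf that already lies on the left (6 mm lower than where the top leaf will lie), rad: 0 = flat on the left, grows as it is raised. To be left at 0.
- turned_leaf_tab (a point): point in the turned leaf's tab (same size), 164 mm from the rod, in the middle of that leaf's outer edge.
- weight_200: brass balance weight with a knob, 34 mm wide, 44 mm high, standing left of the stand. Origin: centre of its underside. Bystander, loose.
- weight_50: smaller brass balance weight, 22 mm wide, 32 mm high, standing left of the stand. Origin: centre of its underside. Bystander, loose.
- rubber_stamp: wooden hand stamp, 34x48 mm foot, 81 mm high, standing beyond the stand, to the right. Origin: centre of its underside. Bystander, loose.
- stapler: desk stapler, 33x128x42 mm, lying beyond the stand. Origin: centre of its underside. Bystander, loose.

How it is judged:
By the outcome, as a careful person would: the job done as asked, in the order asked, and still so for the second after the job is handed in, with the robot touching nothing.
It also fails if it takes over 48 s, if anything falls off the work surface, if the arm or the gripper's body presses on something with over 40 N, if the wrist force passes 120 N, or if a joint passes its speed limit or range.

ROBOT

A 7-joint arm with a two-finger parallel gripper is mounted at the origin on a cart in front of the work surface, level with it; the furniture and walls round the work are solid. World frame = base frame: x ahead of the robot, y to its left, z up, the work surface at z = 0. Lengths are in mm, angles in rad, forces in N, time in s.
With the tool pointing down it reaches from about 350 to 900 mm from the base axis. Payload 19.9 kg.
Tool frame: the origin (TCP) lies midway between the tips of the shut fingers; the grasp point (between the pads) lies 19 mm behind it; z points along the fingers, y is the direction in which the jaws open and shut (so a half turn about z gives the same grasp; the last joint's range is limited). The gripper opens to 94 mm and grips with 3 to 60 N. Pads are 16 mm wide; open, the fingers measure 119 mm over their backs; the gripper's body (75 mm by 177 mm) begins 78 mm behind the grasp point.
Start: joints at [-1.315, 0.417, -0.01, 1.614, 0.005, 1.111, -0.053], TCP at [182.778, 597.654, 205.425] pointing down, gripper open.
Joint ranges: [-2.81, 2.81], [-0.39, 2.02], [-1.27, 1.25], [0.06, 2.57], [-1.19, 4.33], [0.19, 2], [-2.82, 2.82]. Speed limits (rad/s): [1.89, 1.89, 2.39, 2.39, 3.01, 3.01, 3.01].

INTERFACE

Orientations are given as a 3x3 rotation matrix whose columns are the frame's x, y, z axes.
In Python, from station import r, cams, ticket gives the robot as it stands.
- The arm moves only by the tool carry_out, never from a script. Its argument "increments" is a list of rows, each an object with "delta_pos": the shift along the tool's x, y, z in m, a list of three; "twist": the turn, a rotation vector about the tool's x, y, z in rad, a list of three; "grip": the closure in counts, from 0 (fully open) to 255 (shut). A call has 1 to 20 rows; each row shifts and turns the pose as measured when the row begins, along the tool's axes as they then stand; what a row does not reach is not made up. A row lasts 1/8 s, in which the tool goes at most 62.5 mm and 10.7 degrees, less where a joint would pass 70% of its speed; a pose out of reach is approached as far as the arm can. A call with a gripper value outside its range is refused whole. The fingers move at their own pace and stop on an object; "force" is the grip in N (left out, the last holds). Time passes only in rows, so rows that do not move let the fingers close. It gives the time, the measured TCP pose, the force and the opening at its end, in the units of the state.
- r.state(): the state, without advancing time (a new reading comes with each control period).
- cams.get_image(name): name is "scene" or "top"; returns the picture (420x560x3 uint8, red, green, blue); there is no depth.
- cams.camera_info(name): a dict with "fx", "fy", "cx", "cy" (pixels), "pose" (4x4, takes a point from camera to world coordinates). Camera axes: x right, y up, looking along -z (the intrinsics and any distortion apply to the point x, -y, -z); pixel columns grow to the right and rows downward; lengths in mm; the calibration is good to about 2 mm. A picture is of the moment at which its call begins. camera_info takes no time and is no camera call.
- ticket.sign_off(): hands the job in, once; it reports no verdict.
The state is a dict: "time": time; "joint_positions": joint angles; "joint_vel": joint speeds; "joint_torque": joint torques, N m; "position": TCP position; "eef_rot": TCP orientation; "ft_force": force on the tool from outside, world axes, zero at the start; "ft_torque": the same for the moment, N m; "opening": opening from 0.0 (shut) to 1.0 (fully open).
Only numpy, scipy, OpenCV 4.12 (cv2) and the standard library are available. Lean on these libraries where they do the work, as an engineer would, in place of code of your own. Each camera call takes 0.05 s, during which the arm holds its last target.

## Working session

There is one attempt and no reset: what is moved stays moved. The work goes in short steps, Python scripts to look and compute and a tool call to move; the robot and the scene stay as the last step left them, time stands still between calls to the robot, and variables do not carry over. Pictures are saved under pics/ and viewed, and the job is handed in when it is done.

Besides the shell and the picture viewer there is one more tool, called after "Request:" in YAML: its name, and indented under it one key for each argument. carry_out: Moves the arm, as the interface text tells. Its arguments: {"type":"object","properties":{"increments":{"type":"array"},"force":{"type":"number"}},"required":["increments"]}

```bash
ls; mkdir -p pics; python3 - <<'E'
from station import r,cams,ticket
import cv2
for n in("scene","top"):
    cv2.imwrite(f"pics/{n}0.png",cams.get_image(n)[:,:,::-1])
    print(cams.camera_info(n))
print(r.state())
E
```

```text
pics
{'fx': 507.36824955000833, 'fy': 507.36824955000833, 'cx': 281.97489563402195, 'cy': 210.3470980165059, 'pose': array([[-7.61618677e-01,  4.85990332e-01, -4.28661158e-01,
         1.54563412e+02],
       [-6.47732976e-01, -5.90794320e-01,  4.81044762e-01,
         5.54609877e+02],
       [-1.94674738e-02,  6.44030643e-01,  7.64751952e-01,
         9.18266197e+02],
       [ 0.00000000e+00,  0.00000000e+00,  0.00000000e+00,
         1.00000000e+00]])}
{'fx': 428.88744966147715, 'fy': 428.88744966147715, 'cx': 277.55197917791054, 'cy': 209.0867286554076, 'pose': array([[-8.17393037e-03,  9.92831176e-01, -1.19245308e-01,
         4.38827076e+02],
       [-9.99965105e-01, -8.32129943e-03, -7.37977485e-04,
         7.79854329e+01],
       [-1.72496297e-03,  1.19235115e-01,  9.92864549e-01,
         1.22471365e+03],
       [ 0.00000000e+00,  0.00000000e+00,  0.00000000e+00,
         1.00000000e+00]])}
{'time': 0.1, 'joint_positions': array([-1.31548632,  0.41789795, -0.01035479,  1.61411105,  0.00468607,
        1.1106955 , -0.05298496]), 'joint_vel': array([ 0.00014172, -0.00283901,  0.00057346, -0.00015174, -0.00030192,
        0.00142837, -0.00016483]), 'joint_torque': array([ 2.00644994e-03, -8.52582908e+01,  6.40756376e-01, -4.26689923e+01,
       -4.88017628e-02,  1.65035325e-02,  1.29661971e-04]), 'position': array([182.67200194, 597.35411562, 204.89902219]), 'eef_rot': array([[-9.56293108e-01,  2.92409679e-01, -2.68158927e-04],
       [ 2.92409797e-01,  9.56292528e-01, -1.05400693e-03],
       [-5.17634499e-05, -1.08635186e-03, -9.99999409e-01]]), 'ft_force': array([ 0.23812569, -0.07277474, -0.91932327]), 'ft_torque': array([ 0.01503939,  0.0203793 , -0.00732276]), 'opening': 0.9974020826322244}
```

View pics/scene0.png

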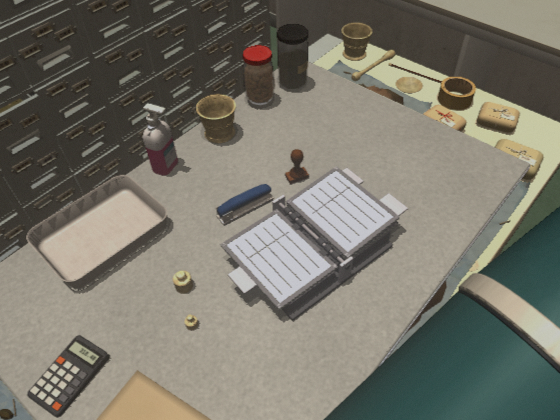

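View pics/top0.png

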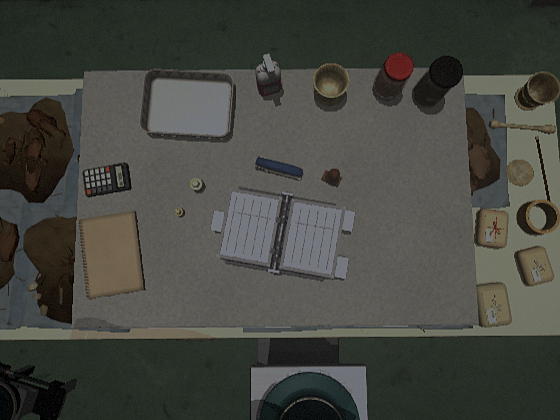

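```bash
cat > h.py <<'E'
import numpy as np,cv2
from station import r,cams,ticket
def proj(n,P):
    c=cams.camera_info(n);T=np.linalg.inv(c['pose']);P=np.atleast_2d(P)
    q=P@T[:3,:3].T+T[:3,3]
    return np.c_[c['cx']+c['fx']*q[:,0]/-q[:,2], c['cy']+c['fy']*-q[:,1]/-q[:,2]]
def ray(n,u,v):
    c=cams.camera_info(n);T=c['pose']
    d=T[:3,:3]@np.array([(u-c['cx'])/c['fx'],-(v-c['cy'])/c['fy'],-1.]);return T[:3,3],d
def onz(n,u,v,z):
    o,d=ray(n,u,v);return o+d*(z-o[2])/d[2]
def tri(a,b):
    o1,d1=ray("scene",*a);o2,d2=ray("top",*b)
    s=np.linalg.lstsq(np.c_[d1,-d2],o2-o1,rcond=None)[0]
    p,q=o1+s[0]*d1,o2+s[1]*d2
    return (p+q)/2,np.linalg.norm(p-q)
E
python3 - <<'E'
from h import *
print(proj("top",r.state()['position']),proj("scene",r.state()['position']))
a=cv2.imread("pics/top0.png")[180:290,200:365];cv2.imwrite("pics/topz.png",cv2.convertScaleAbs(cv2.resize(a,None,fx=4.8,fy=4.8,interpolation=cv2.INTER_CUBIC),alpha=1.5))
a=cv2.imread("pics/scene0.png")[160:320,210:415];cv2.imwrite("pics/scz.png",cv2.resize(a,None,fx=3.7,fy=3.7,interpolation=cv2.INTER_CUBIC))
E
```

```text
[[ 52.49506713 375.09186517]] [[248.71246053 655.34892606]]
```

View pics/topz.png

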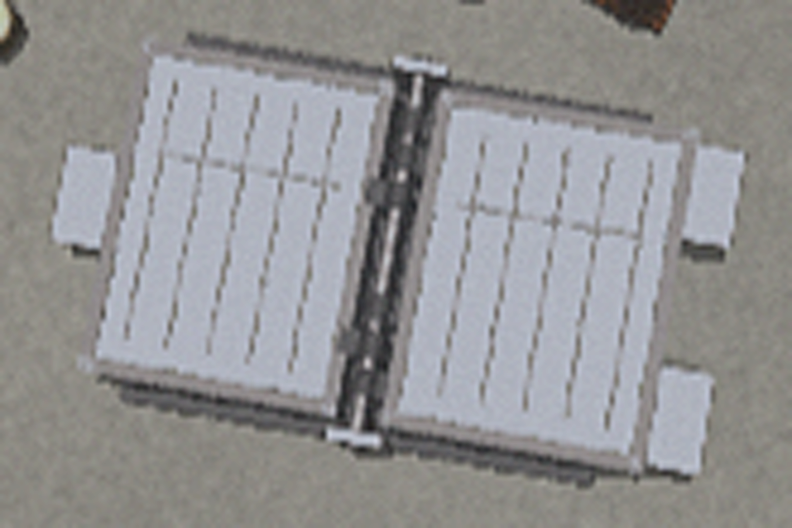

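View pics/scz.png

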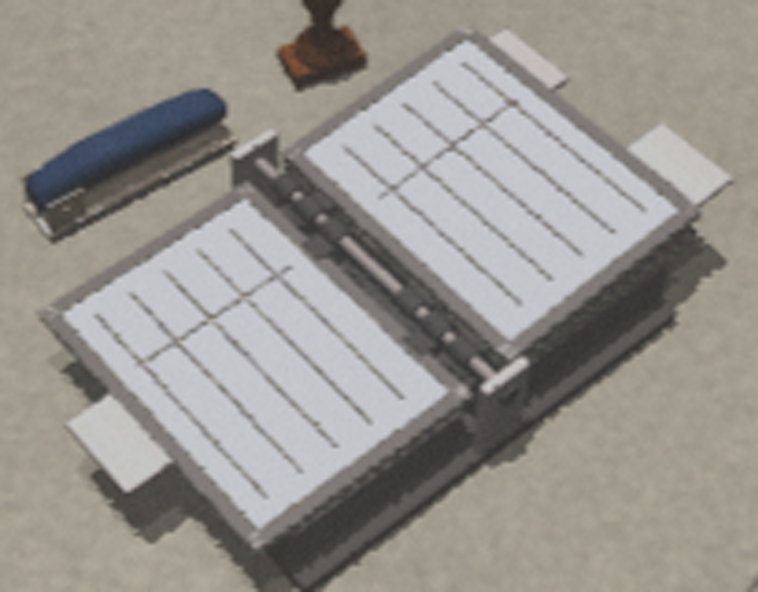

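```bash
python3 - <<'E'
from h import *
T=lambda x,y:((x+.5)/4.8+200-.5,(y+.5)/4.8+180-.5)
S=lambda x,y:((x+.5)/3.7+210-.5,(y+.5)/3.7+160-.5)
pts=dict(tabOF=((662,125),(712,375)),tabON=((732,180),(698,472)),
 cheekF=((255,147),(420,68)),cheekN=((503,375),(355,438)),
 leafRF=((463,30),(695,135)),leafRN=((692,215),(637,468)),
 leafLF=((45,315),(150,47)),leafLN=((258,540),(85,365)), utabOF=((500,32),(745,152)),utabON=((567,82),(727,248)),
 ltabOF=((68,425),(70,148)),ltabON=((125,490),(55,242)))
R={}
for k,(s,t) in pts.items():
    p,g=tri(S(*s),T(*t));R[k]=p;print(k,p.round(1),round(g,1), 'onz153/140',onz("top",*T(*t),153 if 'cheek' in k else 140).round(1),onz("scene",*S(*s),153 if 'cheek' in k else 140).round(1))
for a,b in [('tabOF','tabON'),('cheekF','cheekN'),('leafRF','leafRN'),('leafLF','leafLN'),('leafRF','leafLF')]:
    d=R[a]-R[b];print(a,b,np.linalg.norm(d).round(1),np.degrees(np.arctan2(d[1],d[0])).round(2))
E
```

```text
tabOF [444.6 -94.2 157. ] 0.4 onz153/140 [444.5 -97.  140. ] [ 451.2 -108.6  140. ]
tabON [395.3 -85.9 155.3] 0.6 onz153/140 [394.4 -88.4 140. ] [400.4 -98.6 140. ]
cheekF [607.1  54.8 152.3] 1.7 onz153/140 [606.3  54.3 153. ] [607.5  55.6 153. ]
cheekN [415.1  90.7 153.3] 3.2 onz153/140 [413.7  89.9 153. ] [416.6  91.4 153. ]
leafRF [571.4 -88.3 153.5] 4.4 onz153/140 [571.2 -91.5 140. ] [580.7 -98.5 140. ]
leafRN [398.5 -54.4 153.1] 2.8 onz153/140 [396.8 -56.7 140. ] [403.9 -64.  140. ]
leafLF [623.7 200.1 136.3] 5.3 onz153/140 [620.9 198.  140. ] [623.8 203.1 140. ]
leafLN [453.4 231.8 140.5] 2.3 onz153/140 [452.4 231.3 140. ] [454.6 232.2 140. ]
utabOF [ 564.7 -117.8  133.2] 4.7 onz153/140 [ 561.9 -117.8  140. ] [ 563.1 -110.7  140. ]
utabON [ 512.1 -107.2  134.8] 1.8 onz153/140 [ 511.  -106.8  140. ] [ 510.5 -102.3  140. ]
ltabOF [568.4 241.5 136.7] 2.6 onz153/140 [567.  240.2 140. ] [567.8 243.5 140. ]
ltabON [519.7 249.8 137.4] 5.9 onz153/140 [517.1 247.6 140. ] [521.  252.4 140. ]
tabOF tabON 50.0 -9.59
cheekF cheekN 195.4 -10.6
leafRF leafRN 176.2 -11.09
leafLF leafLN 173.3 -10.58
leafRF leafLF 293.5 -100.28
```

Both views show the stand (top view: cheeks near (287,194) and (274,271) px; near-side tab at about (342,268) px). It triangulates to centre ≈(511, 73), yaw ≈ −10.6°, and cheek tops at z≈153, as they should be. The tab to be turned is at z≈156, so the leaf is slightly raised (~0.08 rad). Next I lift the hand and swing to the right side, with the fingers shut.

Request:
carry_out:
  increments:
    - {"delta_pos": [0, 0, -0.05], "twist": [0, 0, 0], "grip": 255}
    - {"delta_pos": [0, 0, -0.05], "twist": [0, 0, 0], "grip": 255}
    - {"delta_pos": [0, 0, -0.05], "twist": [0, 0, 0], "grip": 255}
    - {"delta_pos": [0, 0, -0.05], "twist": [0, 0, 0], "grip": 255}
    - {"delta_pos": [-0.055, -0.005, 0], "twist": [0, 0, 0.09], "grip": 255}
    - {"delta_pos": [-0.055, -0.005, 0], "twist": [0, 0, 0.09], "grip": 255}
    - {"delta_pos": [-0.055, -0.005, 0], "twist": [0, 0, 0.09], "grip": 255}
    - {"delta_pos": [-0.055, -0.005, 0], "twist": [0, 0, 0.09], "grip": 255}
    - {"delta_pos": [-0.055, -0.005, 0], "twist": [0, 0, 0.09], "grip": 255}
    - {"delta_pos": [-0.055, -0.005, 0], "twist": [0, 0, 0.09], "grip": 255}
    - {"delta_pos": [-0.055, -0.005, 0], "twist": [0, 0, 0.09], "grip": 255}
    - {"delta_pos": [-0.055, -0.005, 0], "twist": [0, 0, 0.09], "grip": 255}

```text
time: 1.6
position: [516.6, 309.5, 407.2]
eef_rot: [[-0.514, 0.858, -0.005], [0.858, 0.514, -0.009], [-0.005, -0.009, -1.0]]
ft_force: [0.2, 0.5, -0.8]
opening: 0.003
```

```bash
python3 - <<'E'
from h import *
s=r.state();print(s['time'],s['joint_positions'].round(3),s['position'].round(1),s['eef_rot'].round(3),s['ft_force'].round(2),s['opening'])
E
```

```text
1.6 [-0.833  0.28   0.317  1.373 -0.081  1.512  0.018] [516.6 309.5 407.2] [[-0.514  0.858 -0.005]
 [ 0.858  0.514 -0.009]
 [-0.005 -0.009 -1.   ]] [ 0.25  0.46 -0.84] 0.0028859262506806815
```

Request:
carry_out:
  increments:
    - {"delta_pos": [-0.055, -0.008, 0], "twist": [0, 0, 0.09]}
    - {"delta_pos": [-0.055, -0.008, 0], "twist": [0, 0, 0.09]}
    - {"delta_pos": [-0.055, -0.008, 0], "twist": [0, 0, 0.09]}
    - {"delta_pos": [-0.055, -0.008, 0], "twist": [0, 0, 0.09]}
    - {"delta_pos": [-0.055, -0.008, 0], "twist": [0, 0, 0.09]}
    - {"delta_pos": [-0.055, -0.02, 0], "twist": [0, 0, 0.09]}
    - {"delta_pos": [-0.055, -0.03, 0], "twist": [0, 0, 0.09]}
    - {"delta_pos": [-0.055, -0.03, 0], "twist": [0, 0, 0.09]}
    - {"delta_pos": [-0.05, -0.04, 0], "twist": [0, 0.1, 0]}
    - {"delta_pos": [-0.05, -0.03, 0], "twist": [0, 0.1, 0]}
    - {"delta_pos": [0, 0, 0], "twist": [0, 0.15, 0]}
    - {"delta_pos": [0, 0, 0], "twist": [0, 0.15, 0]}
    - {"delta_pos": [0, 0, 0], "twist": [0, 0.15, 0]}

```text
$.increments[0]: bad value
```

```bash
python3 - <<'E'
from h import *
s=r.state();print(s['time'],s['joint_positions'].round(3),s['position'].round(1),s['eef_rot'].round(3),s['ft_force'].round(2),s['opening'])
E
```

```text
1.6 [-0.833  0.28   0.317  1.373 -0.081  1.512  0.018] [516.6 309.5 407.2] [[-0.514  0.858 -0.005]
 [ 0.858  0.514 -0.009]
 [-0.005 -0.009 -1.   ]] [ 0.25  0.46 -0.84] 0.0028859262506806815
```

Every row needs its grip value.

Request:
carry_out:
  increments:
    - {"delta_pos": [-0.055, -0.008, 0], "twist": [0, 0, 0.09], "grip": 255}
    - {"delta_pos": [-0.055, -0.008, 0], "twist": [0, 0, 0.09], "grip": 255}
    - {"delta_pos": [-0.055, -0.008, 0], "twist": [0, 0, 0.09], "grip": 255}
    - {"delta_pos": [-0.055, -0.008, 0], "twist": [0, 0, 0.09], "grip": 255}
    - {"delta_pos": [-0.055, -0.008, 0], "twist": [0, 0, 0.09], "grip": 255}
    - {"delta_pos": [-0.055, -0.02, 0], "twist": [0, 0, 0.09], "grip": 255}
    - {"delta_pos": [-0.055, -0.03, 0], "twist": [0, 0, 0.09], "grip": 255}
    - {"delta_pos": [-0.055, -0.03, 0], "twist": [0, 0, 0.09], "grip": 255}
    - {"delta_pos": [-0.05, -0.04, 0], "twist": [0, 0.1, 0], "grip": 255}
    - {"delta_pos": [-0.05, -0.03, 0], "twist": [0, 0.1, 0], "grip": 255}
    - {"delta_pos": [0, 0, 0], "twist": [0, 0.15, 0], "grip": 255}
    - {"delta_pos": [0, 0, 0], "twist": [0, 0.15, 0], "grip": 255}
    - {"delta_pos": [0, 0, 0], "twist": [0, 0.15, 0], "grip": 255}

```text
time: 3.22
position: [401.5, -218.0, 407.7]
eef_rot: [[0.162, 0.978, 0.13], [0.775, -0.208, 0.597], [0.611, 0.004, -0.792]]
ft_force: [1.1, 1.8, -0.2]
opening: 0.004
```

```bash
python3 - <<'E'
from h import *
s=r.state();print(s['time'],s['joint_positions'].round(3),s['position'].round(1),s['eef_rot'].round(3),s['ft_force'].round(2),s['opening'])
E
```

```text
3.225 [ 0.053  0.257  0.923  1.645 -0.668  1.82   0.794] [ 401.5 -218.   407.7] [[ 0.162  0.978  0.13 ]
 [ 0.775 -0.208  0.597]
 [ 0.611  0.004 -0.792]] [ 1.12  1.84 -0.24] 0.004378871822548285
```

```bash
cat > data.py <<'E'
import numpy as np
Q=[[-1.31548632,0.41789795,-0.01035479,1.61411105,0.00468607,1.1106955,-0.05298496],[-0.833,0.28,0.317,1.373,-0.081,1.512,0.018],[0.053,0.257,0.923,1.645,-0.668,1.82,0.794]]
P=[[182.672,597.354,204.899],[516.6,309.5,407.2],[401.5,-218.,407.7]]
R=[[[-.956293,.29241,-.000268],[.29241,.956293,-.001054],[-.00005,-.00109,-1]],[[-0.514,0.858,-0.005],[0.858,0.514,-0.009],[-0.005,-0.009,-1.]],[[0.162,0.978,0.13],[0.775,-0.208,0.597],[0.611,0.004,-0.792]]]
E
python3 - <<'E'
import itertools,numpy as np
from data import *
from scipy.spatial.transform import Rotation as Ro
def chain(q,s):
    ax='zyzyzyz';Rs=[];A=Ro.identity()
    for a,x,k in zip(ax,q,s):
        A=A*Ro.from_euler(a,k*x);Rs.append(A)
    return Rs
best=[]
for s in itertools.product([1,-1],repeat=7):
    F=[chain(q,s)[-1].inv()*Ro.from_matrix(r) for q,r in zip(Q,R)]
    # allow base yaw b: Rz(b)*chain*T=R ; scan b
    for b in np.radians(np.arange(0,360,90)):
        F=[(Ro.from_euler('z',b)*chain(q,s)[-1]).inv()*Ro.from_matrix(r) for q,r in zip(Q,R)]
        e=max((F[0].inv()*f).magnitude() for f in F[1:])
        best.append((e,s,b,F[0].as_rotvec().round(3)))
best.sort(key=lambda t:t[0])
for t in best[:6]:print(t)
E
```

```text
(0.0010566338833834967, (-1, 1, -1, 1, -1, 1, -1), np.float64(0.0), array([0.   , 0.   , 1.571]))
(0.0010566338833835484, (-1, -1, -1, -1, -1, -1, -1), np.float64(3.141592653589793), array([ 0.   , -0.   , -1.571]))
(0.4192037875795369, (-1, 1, -1, 1, 1, 1, -1), np.float64(4.71238898038469), array([ 0.009, -0.002, -0.004]))
(0.41920378757953697, (-1, -1, -1, -1, 1, -1, -1), np.float64(1.5707963267948966), array([2.000e-03, 1.500e-02, 3.137e+00]))
(0.48280924995036095, (-1, 1, -1, -1, 1, 1, 1), np.float64(0.0), array([-2.179, -2.18 ,  0.099]))
(0.482809249950361, (-1, -1, -1, 1, 1, -1, 1), np.float64(3.141592653589793), array([-2.175,  2.175, -0.089]))
```

```bash
cat > kin.py <<'E'
import numpy as np
from data import *
from scipy.spatial.transform import Rotation as Ro
S=(-1,1,-1,1,-1,1,-1)
def chain(q):
    Rs=[];A=Ro.identity()
    for a,x,k in zip('zyzyzyz',q,S):
        A=A*Ro.from_euler(a,k*x);Rs.append(A.as_matrix())
    return Rs
def cols(q,off=True):
    C=chain(q);c=[np.array([0,0,1.]),C[1][:,2],C[3][:,2],C[5][:,2]]
    if off:c+= [C[2][:,0]-C[3][:,0] ]
    return np.array(c).T
E
python3 - <<'E'
from kin import *
for off in(0,1):
    A=np.vstack([cols(q,off) for q in Q]);b=np.ravel(P)
    x,_,k,s=np.linalg.lstsq(A,b,rcond=None);print(x.round(1),s.round(2),(A@x-b).round(1))
C=[chain(q) for q in Q]
A=np.vstack([np.array([[0,0,1],c[0][:,1],c[1][:,2],c[3][:,2],c[5][:,2],c[2][:,1],c[4][:,1]]).T for c in C])
x,_,k,s=np.linalg.lstsq(A,b,rcond=None);print(x.round(1),s.round(2),(A@x-b).round(1))
E
```

```text
[422.6 385.  510.  345.9] [2.92 1.75 0.61 0.09] [-33.1  -3.3  -3.3  -5.9  19.4   4.5   6.5  -0.8  -1.1]
[467.5 319.8 484.7 361.2  37. ] [3.44 2.36 0.64 0.19 0.07] [-32.9  -2.1  -4.   -8.1  14.7   0.2   9.7  -3.3   3.8]
[290.6 -14.4 500.9 470.3 334.  -15.2  -1. ] [2.94 2.88 1.82 0.6  0.49 0.34 0.08] [-0.1  0.1  0.1  0.1 -0.1 -0.2 -0.  -0.   0. ]
```

```bash
cat >> kin.py <<'E'
from scipy.optimize import least_squares
C_=[chain(q) for q in Q]
PAR=np.array([290.6,-14.4,500.9,470.3,334.,-15.2,-1.])
def fk(q):
    c=chain(q);A=np.array([[0,0,1],c[0][:,1],c[1][:,2],c[3][:,2],c[5][:,2],c[2][:,1],c[4][:,1]]).T
    return A@PAR, c[6]@Ro.from_euler('z',np.pi/2).as_matrix(), c
LO=np.array([-2.81,-.39,-1.27,.06,-1.19,.19,-2.82]);HI=np.array([2.81,2.02,1.25,2.57,4.33,2,2.82])
def ik(p,Rm,q0,reg=.02):
    def f(q):
        P_,R_,_=fk(q)
        return np.r_[(P_-p)/100,Ro.from_matrix(R_@Rm.T).as_rotvec()*2,reg*(q-q0)]
    s=least_squares(f,np.clip(q0,LO+1e-6,HI-1e-6),bounds=(LO,HI));P_,R_,_=fk(s.x)
    return s.x,np.linalg.norm(P_-p),np.degrees(Ro.from_matrix(R_@Rm.T).magnitude())
yaw=np.radians(-10.6);XS=np.array([np.cos(yaw),np.sin(yaw),0]);YS=np.array([-np.sin(yaw),np.cos(yaw),0]);O=np.array([511,72.7,0])
def stand(x,y,z): return O+x*XS+y*YS+np.array([0,0,z])
def orient(phi):
    y=XS;z=np.sin(phi)*YS-np.cos(phi)*np.array([0,0,1.]);return np.c_[np.cross(y,z),y,z]
def T(th,phi,rho=160.,pen=0.,edge=178.):
    u=np.array([-np.cos(th),np.sin(th)]);m=np.array([-np.sin(th),-np.cos(th)])
    n=np.array([np.cos(phi),np.sin(phi)]);a=np.array([np.sin(phi),-np.cos(phi)])
    if th<np.pi/2-phi: t=edge*u+2.5*m-8*n+(edge-rho)*a
    else: t=rho*u+2.5*m-8*n
    return t-pen*m
E
python3 - <<'E'
from kin import *
np.set_printoptions(precision=2,suppress=True)
for x,ps in((-60,(40,55,70)),):
  for deg in ps:
    q=np.array(Q[2]);phi=np.radians(deg)
    for y,z in((-215,300),(-215,200),(-215,122),(-165,122)):
        q,e,a=ik(stand(x,y,z),orient(phi),q);print(deg,y,z,q,round(e,1),round(a,1))
    for t in range(10,181,20):
        ph=np.radians(np.interp(t,[60,150],[deg,20]))
        yz=T(np.radians(t),ph);q,e,a=ik(stand(x,yz[0],yz[1]+140),orient(ph),q);print(t,np.degrees(ph).round(),yz.round(),q,round(e,1),round(a,1))
E
```

```text
40 -215 300 [-0.06  0.25  0.86  1.91 -0.72  1.57  0.83] 0.0 0.0
40 -215 200 [ 0.01  0.4   0.81  2.01 -0.82  1.45  1.03] 0.0 0.0
40 -215 122 [ 0.08  0.55  0.75  2.05 -0.92  1.37  1.18] 0.0 0.0
40 -165 122 [-0.01  0.5   0.73  2.11 -0.96  1.31  1.12] 0.0 0.0
10 40.0 [-170.   10.] [-0.03  0.45  0.75  2.09 -0.91  1.34  1.07] 0.0 0.0
30 40.0 [-150.   68.] [-0.11  0.31  0.78  2.07 -0.84  1.37  0.91] 0.0 0.0
50 40.0 [-111.  116.] [-0.2   0.18  0.76  2.06 -0.79  1.35  0.72] 0.0 0.0
70 38.0 [-63. 145.] [-0.3   0.07  0.69  2.05 -0.73  1.28  0.51] 0.0 0.0
90 33.0 [ -9. 156.] [-0.41  0.01  0.59  2.04 -0.64  1.18  0.28] 0.0 0.0
110 29.0 [ 45. 147.] [-0.5   0.01  0.5   2.03 -0.57  1.08  0.09] 0.0 0.0
130 24.0 [ 94. 121.] [-0.58  0.06  0.44  2.02 -0.52  0.99 -0.05] 0.0 0.0
150 20.0 [130.  79.] [-0.65  0.14  0.41  2.01 -0.48  0.9  -0.16] 0.0 0.0
170 20.0 [150.  28.] [-0.65  0.23  0.37  2.05 -0.56  0.8  -0.09] 0.0 0.0
55 -215 300 [ 0.13  0.41  0.81  1.9  -0.89  1.79  1.02] 0.0 0.0
55 -215 200 [ 0.19  0.57  0.75  1.97 -0.95  1.69  1.21] 0.0 0.0
55 -215 122 [ 0.23  0.72  0.69  1.99 -1.02  1.62  1.33] 0.
[... 941 characters left out ...]
.84  0.58  1.99 -1.12  1.78  1.42] 0.0 0.0
10 70.0 [-162.   15.] [ 0.28  0.77  0.61  2.01 -1.1   1.8   1.37] 0.0 0.0
30 70.0 [-143.   70.] [ 0.22  0.65  0.63  2.03 -1.1   1.81  1.27] 0.0 0.0
50 70.0 [-107.  113.] [ 0.14  0.53  0.64  2.07 -1.12  1.79  1.16] 0.0 0.0
70 64.0 [-61. 142.] [-0.    0.36  0.65  2.1  -1.11  1.65  0.98] 0.0 0.0
90 53.0 [ -7. 154.] [-0.17  0.16  0.59  2.11 -1.01  1.39  0.71] 0.0 0.0
110 42.0 [ 46. 146.] [-0.32  0.06  0.49  2.09 -0.86  1.15  0.41] 0.0 0.0
130 31.0 [ 94. 120.] [-0.46  0.06  0.4   2.06 -0.67  0.99  0.12] 0.0 0.0
150 20.0 [130.  79.] [-0.61  0.14  0.36  2.01 -0.47  0.9  -0.16] 0.0 0.0
170 20.0 [150.  28.] [-0.6   0.22  0.33  2.05 -0.55  0.79 -0.11] 0.0 0.0
```

```bash
cat > plan.py <<'E'
from kin import *
from h import r
import json
np.set_printoptions(suppress=True)
def rows(targets,verbose=True):
    """targets list of (x,y,z,phi_deg,nrows) stand coords; linear interpolation; prints tool-frame rows"""
    s=r.state();p=np.array(s['position']);R0=np.array(s['eef_rot']);out=[]
    print('now',s['time'],tos(p),'z-tilt',tilt(R0))
    for x,y,z,ph,n in targets:
        pt=stand(x,y,z);Rt=orient(np.radians(ph));w=Ro.from_matrix(Rt@R0.T).as_rotvec();p0,Rs=p,R0
        for k in range(1,n+1):
            pn=p0+(pt-p0)*k/n;Rn=Ro.from_rotvec(w*k/n).as_matrix()@Rs
            out.append([(R0.T@(pn-p)/1000).round(4).tolist(),Ro.from_matrix(R0.T@Rn).as_rotvec().round(3).tolist()]);p,R0=pn,Rn
    for o in out:print(o)
def tos(p):
    d=np.array(p)-O;return np.round([d@XS,d@YS,p[2]],1)
def tilt(R):
    z=R[:,2];return np.degrees([np.arctan2(z@YS,-z[2]),np.arcsin(z@XS),np.arcsin(R[:,1]@YS)]).round(1)
E
python3 - <<'E'
from plan import *
rows([(-60,-215,250,50,5),(-60,-215,122,50,5)])
E
```

```text
now 3.225 [ -54.1 -305.9  407.7] z-tilt [37.7  1.  -1.4]
[[-0.0049, -0.0017, 0.0361], [0.004, 0.043, -0.003]]
[[-0.0064, -0.0016, 0.0358], [0.004, 0.043, -0.003]]
[[-0.008, -0.0015, 0.0355], [0.004, 0.043, -0.003]]
[[-0.0095, -0.0014, 0.0351], [0.004, 0.043, -0.003]]
[[-0.011, -0.0013, 0.0347], [0.004, 0.043, -0.003]]
[[-0.0196, 0.0, 0.0165], [0.0, 0.0, 0.0]]
[[-0.0196, 0.0, 0.0165], [0.0, 0.0, 0.0]]
[[-0.0196, 0.0, 0.0165], [0.0, 0.0, 0.0]]
[[-0.0196, 0.0, 0.0165], [0.0, 0.0, 0.0]]
[[-0.0196, 0.0, 0.0165], [0.0, 0.0, 0.0]]
```

Request:
carry_out:
  increments:
    - {"delta_pos": [-0.005, -0.002, 0.036], "twist": [0.004, 0.043, -0.003], "grip": 255}
    - {"delta_pos": [-0.006, -0.002, 0.036], "twist": [0.004, 0.043, -0.003], "grip": 255}
    - {"delta_pos": [-0.008, -0.002, 0.036], "twist": [0.004, 0.043, -0.003], "grip": 255}
    - {"delta_pos": [-0.01, -0.001, 0.035], "twist": [0.004, 0.043, -0.003], "grip": 255}
    - {"delta_pos": [-0.011, -0.001, 0.035], "twist": [0.004, 0.043, -0.003], "grip": 255}
    - {"delta_pos": [-0.02, 0, 0.016], "twist": [0, 0, 0], "grip": 255}
    - {"delta_pos": [-0.02, 0, 0.016], "twist": [0, 0, 0], "grip": 255}
    - {"delta_pos": [-0.02, 0, 0.016], "twist": [0, 0, 0], "grip": 255}
    - {"delta_pos": [-0.015, 0, 0.012], "twist": [0, 0, 0], "grip": 255}
    - {"delta_pos": [0, 0, 0], "twist": [0, 0, 0], "grip": 255}

```text
time: 4.47
position: [409.9, -126.2, 142.7]
eef_rot: [[0.126, 0.982, 0.142], [0.623, -0.189, 0.759], [0.772, -0.007, -0.635]]
ft_force: [0.3, 0.2, 0.7]
opening: 0.004
```

```bash
python3 - <<'E'
from plan import *
from h import *
s=r.state();print(s['joint_positions'].round(2),s['ft_force'].round(2), fk(s['joint_positions'])[0]-s['position'])
rows([(-60,-215,122,50,4),(-60,-165,122,50,6)])
for n,(a,b,c,d,k) in dict(scene=(120,340,190,480,2.7),top=(170,300,200,420,3.6)).items():
    i=cams.get_image(n)[:,:,::-1];cv2.imwrite(f"pics/{n}1.png",i);i=i[a:b,c:d]
    cv2.imwrite(f"pics/{n}1z.png",cv2.convertScaleAbs(cv2.resize(i,None,fx=k,fy=k,interpolation=cv2.INTER_CUBIC),alpha=1.3))
E
```

```text
[ 0.17  0.63  0.74  2.01 -0.97  1.57  1.26] [0.33 0.16 0.65] [-0.55378512  0.49985385 -0.24329667]
now 4.475 [ -62.8 -214.1  142.7] z-tilt [50.5 -0.  -0.3]
[[-0.0041, 0.0007, 0.0031], [-0.0, -0.002, -0.002]]
[[-0.0041, 0.0007, 0.0031], [-0.0, -0.002, -0.002]]
[[-0.0041, 0.0007, 0.0031], [-0.0, -0.002, -0.002]]
[[-0.0041, 0.0007, 0.0031], [-0.0, -0.002, -0.002]]
[[0.0054, 0.0, 0.0064], [0.0, 0.0, 0.0]]
[[0.0054, 0.0, 0.0064], [0.0, 0.0, 0.0]]
[[0.0054, -0.0, 0.0064], [0.0, 0.0, 0.0]]
[[0.0054, 0.0, 0.0064], [0.0, 0.0, 0.0]]
[[0.0054, 0.0, 0.0064], [0.0, 0.0, 0.0]]
[[0.0054, 0.0, 0.0064], [0.0, 0.0, 0.0]]
```

View pics/scene1z.png

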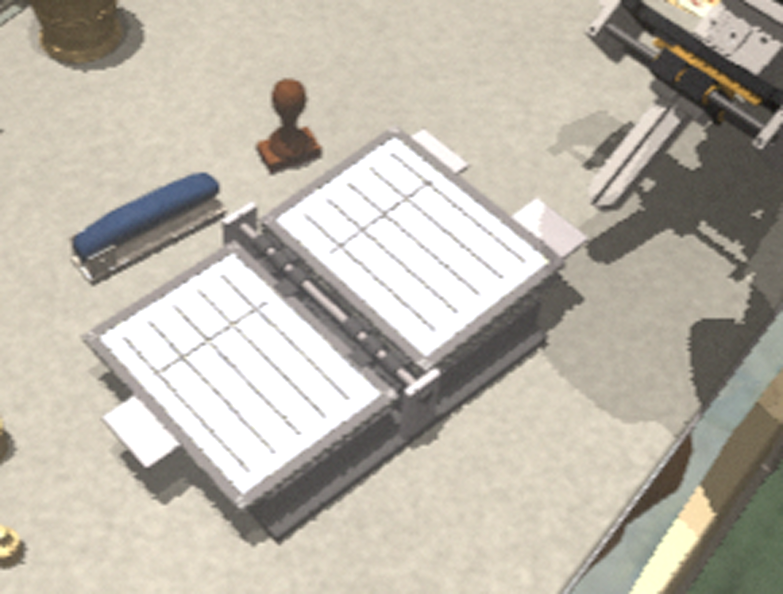

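View pics/top1z.png

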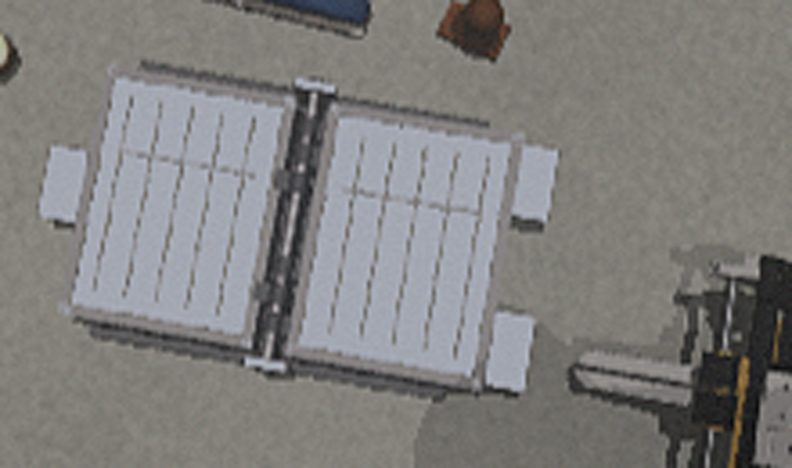

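Scene view: shut fingers at about zoomed (600,200), just outside the near tab, tips clear of everything. Top view: tips at (573,375) zoomed, tab at (510,350). I'll check TCP against the pictures.

```bash
python3 - <<'E'
from plan import *
from h import *
p=r.state()['position'];a=proj("top",p)[0];b=proj("scene",p)[0]
print((a-[200,170])*3.6,(b-[190,120])*2.7)
T=lambda x,y:(x/3.6+200,y/3.6+170)
for k in [(533,317),(523,392),(573,378),(573,366)]:
    print(k,[tos(onz("top",*T(*k),z)) for z in (154,143)])
E
```

```text
[577.56585504 365.03347565] [596.24627218 206.56165497]
(533, 317) [array([ -35.3, -177.3,  154. ]), array([ -35., -179.,  143.])]
(523, 392) [array([ -87. , -178.5,  154. ]), array([ -87.1, -180.3,  143. ])]
(573, 378) [array([ -71.6, -210.8,  154. ]), array([ -71.6, -212.8,  143. ])]
(573, 366) [array([ -63.5, -209.5,  154. ]), array([ -63.4, -211.6,  143. ])]
```

Request:
carry_out:
  increments:
    - {"delta_pos": [-0.005, 0.001, 0.003], "twist": [0, -0.002, -0.002], "grip": 255}
    - {"delta_pos": [-0.005, 0.001, 0.003], "twist": [0, -0.002, -0.002], "grip": 255}
    - {"delta_pos": [-0.005, 0.001, 0.003], "twist": [0, -0.002, -0.002], "grip": 255}
    - {"delta_pos": [-0.004, 0.001, 0.003], "twist": [0, 0, 0], "grip": 255}
    - {"delta_pos": [0.005, 0, 0.006], "twist": [0, 0, 0], "grip": 255}
    - {"delta_pos": [0.005, 0, 0.006], "twist": [0, 0, 0], "grip": 255}
    - {"delta_pos": [0.005, 0, 0.006], "twist": [0, 0, 0], "grip": 255}
    - {"delta_pos": [0.005, 0, 0.006], "twist": [0, 0, 0], "grip": 255}
    - {"delta_pos": [0.005, 0, 0.006], "twist": [0, 0, 0], "grip": 255}
    - {"delta_pos": [0.005, 0, 0.006], "twist": [0, 0, 0], "grip": 255}
    - {"delta_pos": [0, 0, 0], "twist": [0, 0, 0], "grip": 255}

```text
time: 5.95
position: [424.0, -80.6, 122.0]
eef_rot: [[0.116, 0.983, 0.143], [0.63, -0.184, 0.754], [0.768, 0.003, -0.641]]
ft_force: [-0.2, -1.1, 0.2]
opening: 0.003
```

```bash
python3 - <<'E'
from plan import *
from h import *
s=r.state();print(s['joint_positions'].round(2),s['ft_force'].round(2))
tg=[]
for t in (8,14,20,26,32,38): 
    yz=T(np.radians(t),np.radians(50),160);tg.append((-61,yz[0],yz[1]+140,50,2));print(t,yz+[0,140])
rows(tg)
for n,(a,b,c,d,k) in dict(scene=(120,340,190,480,2.7)).items():
    i=cams.get_image(n)[:,:,::-1];i=i[a:b,c:d]
    cv2.imwrite(f"pics/{n}2z.png",cv2.convertScaleAbs(cv2.resize(i,None,fx=k,fy=k,interpolation=cv2.INTER_CUBIC),alpha=1.3))
E
```

```text
[ 0.1   0.62  0.7   2.07 -1.04  1.49  1.26] [-0.24 -1.09  0.21]
8 [-167.96914989  144.59860928]
14 [-164.67094492  162.93782558]
20 [-159.47383776  180.83182144]
26 [-152.43476901  198.08454649]
32 [-143.63086018  214.50697627]
38 [-133.15856873  229.9191832 ]
now 5.95 [ -57.3 -166.7  122. ] z-tilt [50.1  0.1  0. ]
[[0.0083, -0.0018, -0.0077], [0.001, -0.001, 0.001]]
[[0.0083, -0.0018, -0.0077], [0.001, -0.001, 0.001]]
[[0.0081, -0.0, -0.0046], [0.0, 0.0, 0.0]]
[[0.0081, 0.0, -0.0046], [0.0, 0.0, 0.0]]
[[0.0085, -0.0, -0.0038], [-0.0, 0.0, -0.0]]
[[0.0085, 0.0, -0.0038], [-0.0, 0.0, -0.0]]
[[0.0089, -0.0, -0.0028], [-0.0, 0.0, -0.0]]
[[0.0089, 0.0, -0.0028], [-0.0, 0.0, -0.0]]
[[0.0091, 0.0, -0.0019], [-0.0, 0.0, -0.0]]
[[0.0091, 0.0, -0.0019], [-0.0, 0.0, -0.0]]
[[0.0093, -0.0, -0.0009], [-0.0, 0.0, -0.0]]
[[0.0093, -0.0, -0.0009], [-0.0, 0.0, -0.0]]
```

View pics/scene2z.png

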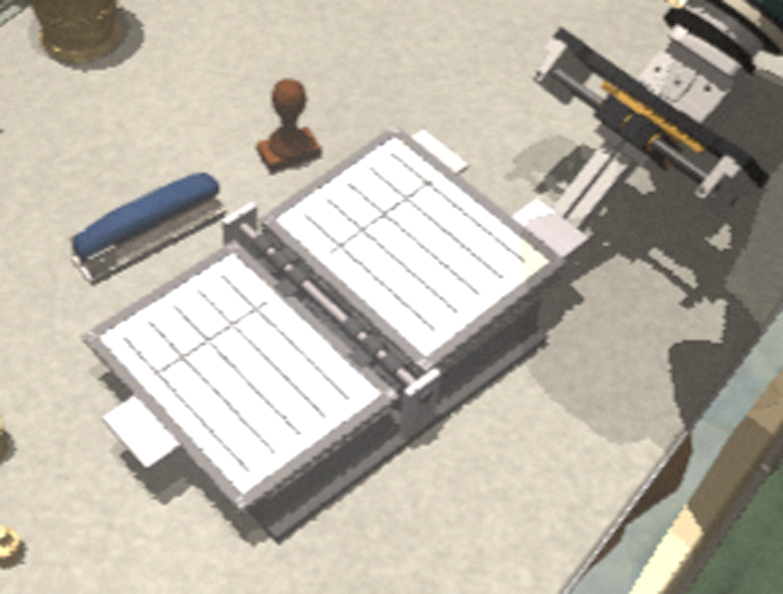

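Tips are now hidden beneath the near tab (zoomed (560,215)) with no contact force. Next, raise the leaf along the arc.

Request:
carry_out:
  increments:
    - {"delta_pos": [0.008, -0.002, -0.007], "twist": [0, 0, 0], "grip": 255}
    - {"delta_pos": [0.008, -0.002, -0.007], "twist": [0, 0, 0], "grip": 255}
    - {"delta_pos": [0.008, 0, -0.005], "twist": [0, 0, 0], "grip": 255}
    - {"delta_pos": [0.008, 0, -0.005], "twist": [0, 0, 0], "grip": 255}
    - {"delta_pos": [0.008, 0, -0.004], "twist": [0, 0, 0], "grip": 255}
    - {"delta_pos": [0.008, 0, -0.004], "twist": [0, 0, 0], "grip": 255}
    - {"delta_pos": [0.009, 0, -0.003], "twist": [0, 0, 0], "grip": 255}
    - {"delta_pos": [0.009, 0, -0.003], "twist": [0, 0, 0], "grip": 255}

```text
time: 7.0
position: [421.9, -67.4, 202.1]
eef_rot: [[0.117, 0.983, 0.144], [0.631, -0.186, 0.753], [0.767, 0.003, -0.642]]
ft_force: [0.6, -0.0, -1.6]
opening: 0.004
```

```bash
cat > look.py <<'E'
from plan import *
from h import *
import sys
def look(tag,ns=("scene",)):
    s=r.state();print(s['time'],s['joint_positions'].round(2),s['ft_force'].round(2),tos(s['position']),tilt(s['eef_rot']))
    for n,(a,b,c,d,k) in dict(scene=(100,330,180,480,2.6),top=(150,300,200,420,3.6)).items():
        if n not in ns: continue
        i=cams.get_image(n)[:,:,::-1];cv2.imwrite(f"pics/{n}{tag}.png",i);i=i[a:b,c:d]
        cv2.imwrite(f"pics/{n}{tag}z.png",cv2.convertScaleAbs(cv2.resize(i,None,fx=k,fy=k,interpolation=cv2.INTER_CUBIC),alpha=1.3))
E
python3 - <<'E'
from look import *
look(3,("scene","top"))
E
```

```text
7.0 [ 0.02  0.45  0.76  2.07 -0.96  1.53  1.09] [ 0.62 -0.01 -1.62] [ -61.8 -154.1  202.1] [50.1  0.2 -0.1]
```

View pics/scene3z.png

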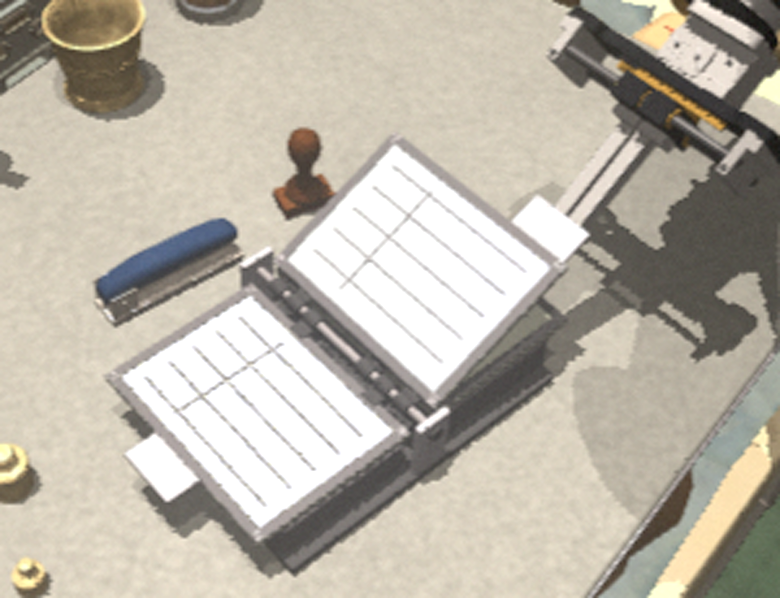

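View pics/top3z.png

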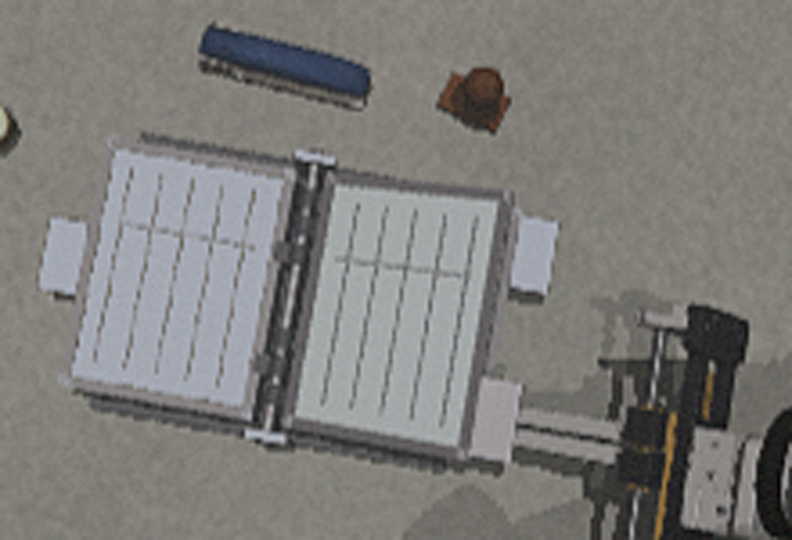

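The top leaf is up by about 25°, riding on the fingers; the under leaf still lies flat, its tab unchanged at (535,255) zoomed. Continuing.

```bash
python3 - <<'E'
from plan import *
tg=[]
for t in range(35,126,6):
    ph=np.interp(t,[60,150],[50,20])
    yz=T(np.radians(t),np.radians(ph),160);tg.append((-61,yz[0],yz[1]+140,ph,1));print(t,yz+[0,140])
rows(tg)
E
```

```text
35 [-138.59650588  222.35019304]
41 [-127.53598129  236.95431514]
47 [-116.09042274  249.18324081]
53 [-103.42929336  260.1487885 ]
59 [-89.69131111 269.73081738]
65 [-75.20305827 277.9764997 ]
71 [-59.97839466 284.68210001]
77 [-44.15038419 289.74618041]
83 [-27.89437574 293.11516931]
89 [-11.39033958 294.75413323]
95 [  5.17910678 294.64715712]
101 [ 21.63070149 292.79751625]
107 [ 37.7825484  289.22763775]
113 [ 53.45611189 283.97885227]
119 [ 68.47817491 277.11093846]
125 [ 82.68273858 268.70146522]
now 7.1 [ -61.5 -154.   202.5] z-tilt [50.1  0.2 -0.1]
[[0.0251, 0.0006, -0.0009], [0.004, -0.002, 0.003]]
[[0.0183, 0.0, -0.0009], [0.0, 0.0, 0.0]]
[[0.0167, -0.0, 0.0009], [-0.0, 0.0, -0.0]]
[[0.0165, 0.0, 0.0027], [-0.0, 0.0, -0.0]]
[[0.0162, 0.0, 0.0044], [-0.0, 0.0, -0.0]]
[[0.0156, -0.0, 0.0058], [0.0, -0.029, -0.0]]
[[0.0151, 0.0, 0.0069], [-0.0, -0.035, 0.0]]
[[0.0146, -0.0, 0.008], [-0.0, -0.035, 0.0]]
[[0.014, 0.0, 0.009], [0.0, -0.035, -0.0]]
[[0.0133, -0.0, 0.0099], [-0.0, -0.035, 0.0]]
[[0.0126, 0.0, 0.0108], [-0.0, -0.035, 0.0]]
[[0.0118, -0.0, 0.0117], [0.0, -0.035, -0.0]]
[[0.0109, 0.0, 0.0124], [-0.0, -0.035, 0.0]]
[[0.01, -0.0, 0.0132], [-0.0, -0.035, -0.0]]
[[0.009, 0.0, 0.0138], [-0.0, -0.035, -0.0]]
[[0.008, -0.0, 0.0144], [0.0, -0.035, 0.0]]
```

Request:
carry_out:
  increments:
    - {"delta_pos": [0.0125, 0, 0], "twist": [0, 0, 0], "grip": 255}
    - {"delta_pos": [0.0125, 0, -0.001], "twist": [0, 0, 0], "grip": 255}
    - {"delta_pos": [0.018, 0, -0.001], "twist": [0, 0, 0], "grip": 255}
    - {"delta_pos": [0.017, 0, 0.001], "twist": [0, 0, 0], "grip": 255}
    - {"delta_pos": [0.0165, 0, 0.0025], "twist": [0, 0, 0], "grip": 255}
    - {"delta_pos": [0.016, 0, 0.0045], "twist": [0, 0, 0], "grip": 255}
    - {"delta_pos": [0.0155, 0, 0.006], "twist": [0, -0.03, 0], "grip": 255}
    - {"delta_pos": [0.015, 0, 0.007], "twist": [0, -0.035, 0], "grip": 255}

```text
time: 8.1
position: [439.3, 29.4, 289.2]
eef_rot: [[0.127, 0.982, 0.137], [0.679, -0.187, 0.71], [0.723, 0.003, -0.691]]
ft_force: [-0.0, -1.0, -2.7]
opening: 0.009
```

```bash
python3 - <<'E'
from look import *
look(4)
tg=[]
for t in range(75,130,6):
    ph=np.interp(t,[60,150],[50,20])
    yz=T(np.radians(t),np.radians(ph),160);tg.append((-61,yz[0],yz[1]+140,ph,1))
rows(tg)
E
```

```text
8.1 [-0.27  0.14  0.75  2.08 -0.88  1.38  0.67] [-0.03 -1.02 -2.68] [-62.5 -55.8 289.2] [46.3  0.3 -0.2]
now 8.15 [-62.4 -53.9 290.4] z-tilt [46.3  0.2 -0.1]
[[0.0015, 0.0014, 0.0047], [0.004, -0.022, 0.002]]
[[0.0142, 0.0, 0.0086], [0.0, -0.035, -0.0]]
[[0.0135, -0.0, 0.0096], [0.0, -0.035, -0.0]]
[[0.0128, 0.0, 0.0105], [-0.0, -0.035, 0.0]]
[[0.012, 0.0, 0.0114], [-0.0, -0.035, -0.0]]
[[0.0112, 0.0, 0.0122], [-0.0, -0.035, -0.0]]
[[0.0103, -0.0, 0.0129], [0.0, -0.035, 0.0]]
[[0.0093, -0.0, 0.0136], [-0.0, -0.035, -0.0]]
[[0.0084, 0.0, 0.0142], [-0.0, -0.035, 0.0]]
[[0.0073, -0.0, 0.0148], [0.0, -0.035, -0.0]]
```

View pics/scene4z.png

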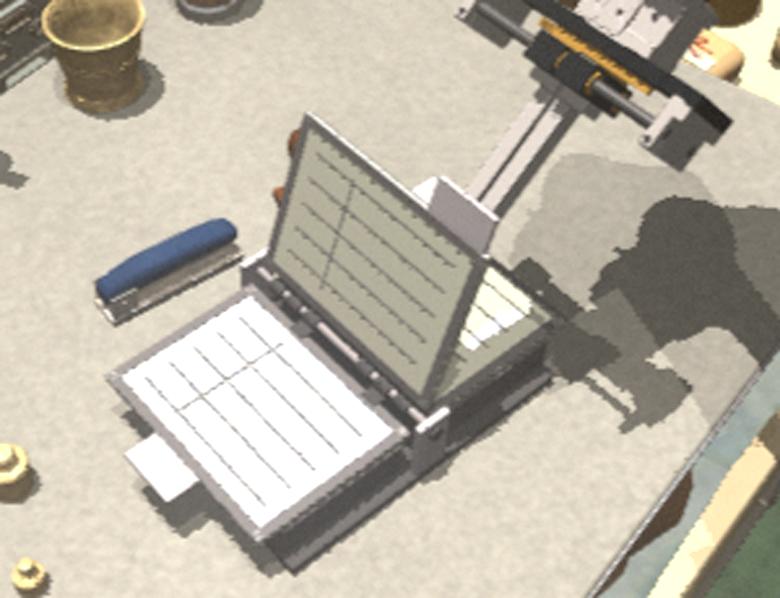

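The leaf stands at roughly 70° with the fingers behind its tab at (455,205) zoomed. Push on over the top.

Request:
carry_out:
  increments:
    - {"delta_pos": [0.0095, 0.001, 0.008], "twist": [0, -0.04, 0], "grip": 255}
    - {"delta_pos": [0.0135, 0, 0.0095], "twist": [0, -0.035, 0], "grip": 255}
    - {"delta_pos": [0.0135, 0, 0.01], "twist": [0, -0.035, 0], "grip": 255}
    - {"delta_pos": [0.013, 0, 0.0105], "twist": [0, -0.035, 0], "grip": 255}
    - {"delta_pos": [0.012, 0, 0.0115], "twist": [0, -0.035, 0], "grip": 255}
    - {"delta_pos": [0.011, 0, 0.012], "twist": [0, -0.035, 0], "grip": 255}
    - {"delta_pos": [0.0105, 0, 0.013], "twist": [0, -0.035, 0], "grip": 255}
    - {"delta_pos": [0.0095, 0, 0.0135], "twist": [0, -0.035, 0], "grip": 255}

```text
time: 9.15
position: [462.8, 158.5, 283.0]
eef_rot: [[0.158, 0.983, 0.097], [0.852, -0.186, 0.489], [0.498, 0.005, -0.867]]
ft_force: [0.4, -1.6, -0.0]
opening: 0.003
```

```bash
python3 - <<'E'
from look import *
look(5)
tg=[]
for t in range(127,176,6):
    ph=np.interp(t,[60,150],[50,20])
    yz=T(np.radians(t),np.radians(ph),160);tg.append((-61,yz[0],yz[1]+140,ph,1));print(t,yz+[0,140])
rows(tg)
E
```

```text
9.15 [-0.58  0.02  0.53  2.04 -0.61  1.04  0.07] [ 0.35 -1.56 -0.01] [-63.2  75.4 283. ] [29.9  0.3 -0.1]
127 [ 87.20850365 265.57160424]
133 [100.08072006 255.25650987]
139 [111.78621501 243.64489861]
145 [122.1956058  230.86646075]
151 [131.20958813 217.01992736]
157 [138.78640776 202.08208155]
163 [144.76029073 186.4340735 ]
169 [149.0657859  170.24734607]
175 [151.65572137 153.69924444]
now 9.2 [-63.9  77.7 282.4] z-tilt [29.8  0.2  0.1]
[[-0.0001, 0.0028, 0.0194], [0.004, -0.037, 0.003]]
[[0.0066, 0.0, 0.0151], [-0.0, -0.035, 0.0]]
[[0.0055, -0.0, 0.0155], [0.0, -0.035, -0.0]]
[[0.0044, 0.0, 0.0159], [0.0, -0.035, 0.0]]
[[0.0033, -0.0, 0.0162], [0.0, -0.029, -0.0]]
[[0.002, 0.0, 0.0166], [-0.0, 0.0, 0.0]]
[[0.0003, -0.0, 0.0167], [0.0, 0.0, 0.0]]
[[-0.0015, -0.0, 0.0167], [-0.0, 0.0, -0.0]]
[[-0.0032, 0.0, 0.0164], [0.0, 0.0, 0.0]]
```

View pics/scene5z.png

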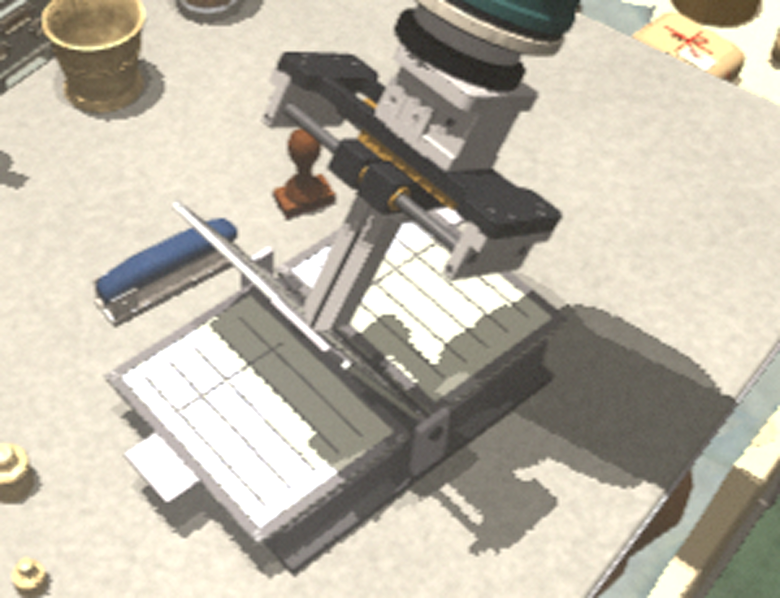

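Leaf is past vertical (~118°), seen edge-on with the tips still behind the tab. Continue over and down.

Request:
carry_out:
  increments:
    - {"delta_pos": [0, 0.001, 0.01], "twist": [0.002, -0.02, 0], "grip": 255}
    - {"delta_pos": [0.001, 0.001, 0.01], "twist": [0.002, -0.02, 0], "grip": 255}
    - {"delta_pos": [0.0065, 0, 0.015], "twist": [0, -0.035, 0], "grip": 255}
    - {"delta_pos": [0.0055, 0, 0.0155], "twist": [0, -0.035, 0], "grip": 255}
    - {"delta_pos": [0.0045, 0, 0.016], "twist": [0, -0.035, 0], "grip": 255}
    - {"delta_pos": [0.0035, 0, 0.016], "twist": [0, -0.03, 0], "grip": 255}
    - {"delta_pos": [0.002, 0, 0.0165], "twist": [0, 0, 0], "grip": 255}

```text
time: 10.07
position: [476.5, 221.8, 197.9]
eef_rot: [[0.173, 0.983, 0.061], [0.927, -0.184, 0.326], [0.331, -0.0, -0.944]]
ft_force: [1.0, 0.3, -0.3]
opening: 0.005
```

```bash
python3 - <<'E'
from look import *
look(6)
tg=[]
for t in (160,164,168,172,176,180):
    ph=20
    yz=T(np.radians(t),np.radians(ph),160);tg.append((-61,yz[0],yz[1]+140,ph,1));print(t,yz+[0,140])
rows(tg)
E
```

```text
10.075 [-0.7   0.18  0.44  2.03 -0.51  0.86 -0.14] [ 1.03  0.33 -0.28] [-61.4 140.3 197.9] [19.3 -0.   0. ]
160 [141.978228   194.33629334]
164 [145.59523699 183.76897002]
168 [148.46629592 172.97507839]
172 [150.57741728 162.00720518]
176 [151.91831589 150.91878478]
180 [152.48245903 139.76383885]
now 10.125 [-62.4 140.5 195.8] z-tilt [19.3 -0.1  0.1]
[[0.0009, 0.0014, 0.0019], [-0.003, 0.012, 0.0]]
[[-0.0002, 0.0, 0.0112], [0.0, 0.0, 0.0]]
[[-0.001, 0.0, 0.0111], [0.0, 0.0, 0.0]]
[[-0.0018, -0.0, 0.011], [-0.0, 0.0, -0.0]]
[[-0.0025, 0.0, 0.0109], [-0.0, 0.0, -0.0]]
[[-0.0033, -0.0, 0.0107], [0.0, 0.0, 0.0]]
```

View pics/scene6z.png

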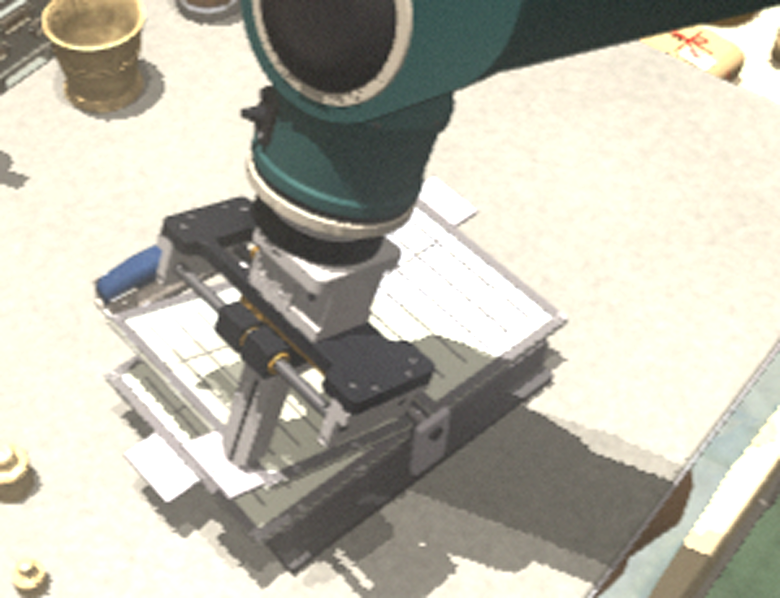

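Leaf is on its way down (~163°), tips on its tab at (235,465) zoomed. Now slow down for the final press.

Request:
carry_out:
  increments:
    - {"delta_pos": [0, 0.001, 0.01], "twist": [0, 0, 0], "grip": 255}
    - {"delta_pos": [0, 0, 0.01], "twist": [0, 0, 0], "grip": 255}
    - {"delta_pos": [-0.001, 0, 0.01], "twist": [0, 0, 0], "grip": 255}
    - {"delta_pos": [-0.002, 0, 0.008], "twist": [0, 0, 0], "grip": 255}
    - {"delta_pos": [-0.002, 0, 0.005], "twist": [0, 0, 0], "grip": 255}
    - {"delta_pos": [0, 0, 0], "twist": [0, 0, 0], "grip": 255}

```text
time: 10.88
position: [478.5, 230.6, 150.4]
eef_rot: [[0.176, 0.983, 0.059], [0.927, -0.185, 0.325], [0.331, -0.003, -0.944]]
ft_force: [0.3, 0.9, 0.7]
opening: 0.003
```

```bash
python3 - <<'E'
from look import *
look(7)
E
```

```text
10.875 [-0.68  0.26  0.41  2.06 -0.59  0.78 -0.06] [0.34 0.93 0.69] [-61.  149.2 150.4] [19.3 -0.1 -0.1]
```

View pics/scene7z.png

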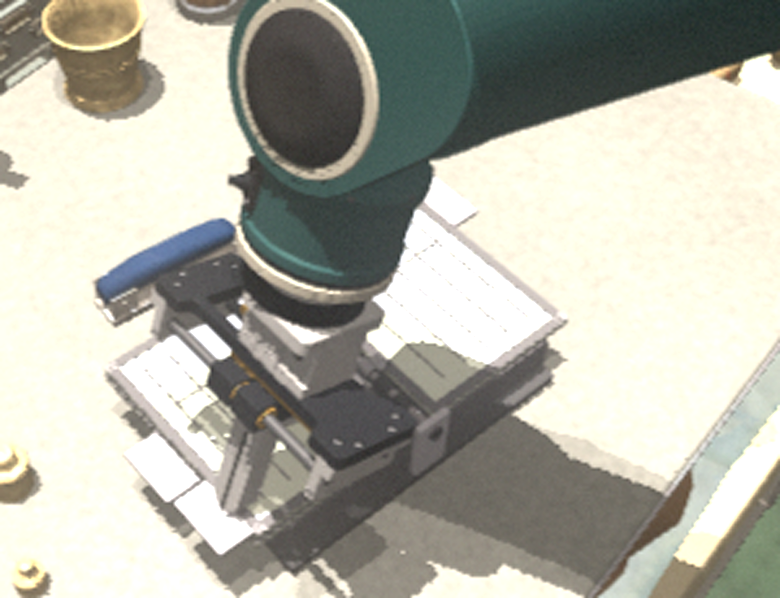

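Request:
carry_out:
  increments:
    - {"delta_pos": [-0.001, 0, 0.003], "twist": [0, 0, 0], "grip": 255}
    - {"delta_pos": [-0.0005, 0, 0.0015], "twist": [0, 0, 0], "grip": 255}
    - {"delta_pos": [0, 0, 0], "twist": [0, 0, 0], "grip": 255}

```text
time: 11.3
position: [478.9, 230.8, 146.2]
eef_rot: [[0.175, 0.983, 0.06], [0.927, -0.185, 0.326], [0.332, -0.002, -0.943]]
ft_force: [0.1, 0.2, -0.4]
opening: 0.001
```

Request:
carry_out:
  increments:
    - {"delta_pos": [-0.0005, 0, 0.0015], "twist": [0, 0, 0], "grip": 255}
    - {"delta_pos": [-0.0005, 0, 0.001], "twist": [0, 0, 0], "grip": 255}
    - {"delta_pos": [0, 0, 0], "twist": [0, 0, 0], "grip": 255}

```text
time: 11.68
position: [479.2, 231.0, 144.8]
eef_rot: [[0.175, 0.983, 0.06], [0.926, -0.185, 0.328], [0.333, -0.001, -0.943]]
ft_force: [-4.5, -3.3, 8.7]
opening: 0.004
```

Contact at the stop: 8.7 N up, and the tip's lower edge at z≈142 matches the flat leaf's top face (142.5). Retreat straight up, then look.

Request:
carry_out:
  increments:
    - {"delta_pos": [0, 0, 0], "twist": [0, 0, 0], "grip": 255}
    - {"delta_pos": [0.003, 0, -0.01], "twist": [0, 0, 0], "grip": 255}
    - {"delta_pos": [0.01, 0, -0.03], "twist": [0, 0, 0], "grip": 255}
    - {"delta_pos": [0.015, 0, -0.045], "twist": [0, 0, 0], "grip": 255}
    - {"delta_pos": [0.015, 0, -0.045], "twist": [0, 0, 0], "grip": 255}
    - {"delta_pos": [0.015, 0, -0.045], "twist": [0, 0, 0], "grip": 255}
    - {"delta_pos": [0.015, -0.01, -0.045], "twist": [0, 0, 0], "grip": 255}
    - {"delta_pos": [-0.05, -0.01, -0.02], "twist": [0, 0, 0], "grip": 255}
    - {"delta_pos": [-0.05, -0.01, -0.02], "twist": [0, 0, 0], "grip": 255}
    - {"delta_pos": [-0.05, -0.01, -0.02], "twist": [0, 0, 0], "grip": 255}
    - {"delta_pos": [-0.05, -0.01, -0.02], "twist": [0, 0, 0], "grip": 255}
    - {"delta_pos": [-0.05, -0.01, -0.02], "twist": [0, 0, 0], "grip": 255}
    - {"delta_pos": [-0.05, -0.01, -0.02], "twist": [0, 0, 0], "grip": 255}
    - {"delta_pos": [0, 0, 0], "twist": [0, 0, 0], "grip": 255}

```text
time: 13.42
position: [343.3, -91.1, 405.1]
eef_rot: [[0.179, 0.981, 0.07], [0.925, -0.192, 0.328], [0.335, 0.006, -0.942]]
ft_force: [0.4, 0.9, 1.1]
opening: 0.006
```

```bash
python3 - <<'E'
from look import *
look(8,("scene","top"))
E
```

```text
13.425 [-0.53 -0.34  0.77  1.9  -0.11  1.49  0.02] [0.39 0.86 1.11] [-134.7 -191.9  405.1] [19.6  0.5 -0.5]
```

View pics/scene8z.png

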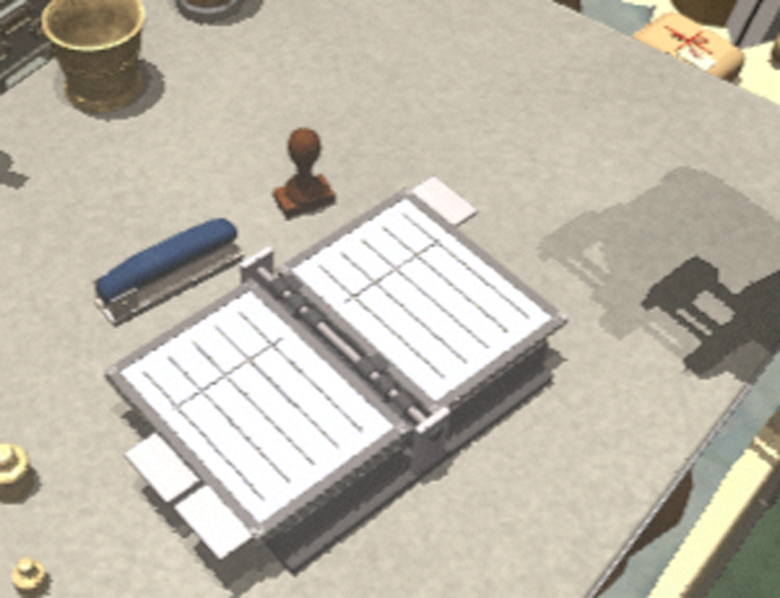

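View pics/top8.png

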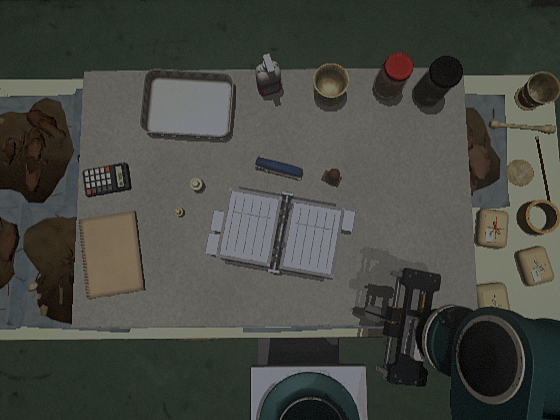

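View pics/top8z.png

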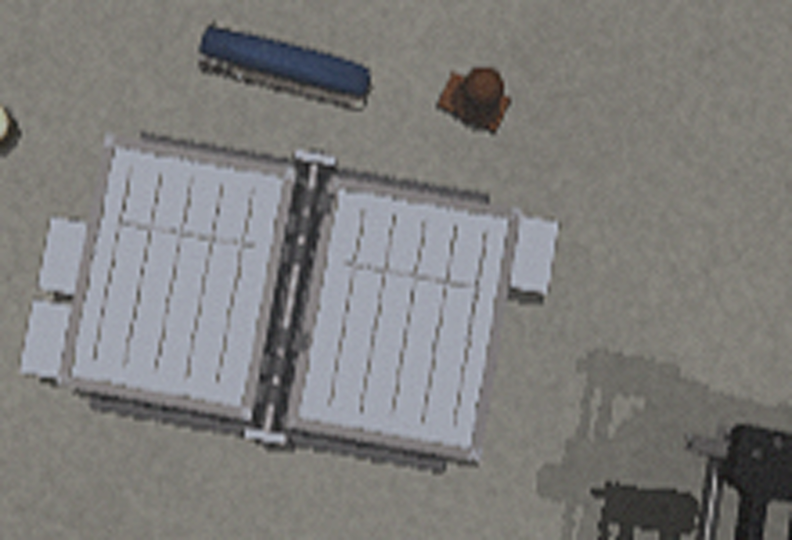

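```bash
python3 - <<'E'
from h import *
a=cv2.imread("pics/scene0.png").astype(int);b=cv2.imread("pics/scene8.png").astype(int)
# bystanders: compare dark/saturated centroid before/after
for n,boxes in dict(scene=dict(w200=(165,262,200,300),w50=(180,310,202,332),stamp=(280,145,312,185),stapler=(212,180,275,225)),top=dict(w200=(187,175,206,195),w50=(173,205,187,218),stamp=(320,165,345,188),stapler=(250,152,308,182))).items():
    A=cv2.imread(f"pics/{n}0.png");B=cv2.imread(f"pics/{n}8.png")
    for k,(x0,y0,x1,y1) in boxes.items():
        c=[]
        for I in(A,B):
            h=cv2.cvtColor(I[y0:y1,x0:x1],cv2.COLOR_BGR2HSV);m=(h[...,1]>80).astype('uint8');M=cv2.moments(m,True);c+= [round(M['m10']/max(M['m00'],1),1),round(M['m01']/max(M['m00'],1),1)]
        print(n,k,c)
E
```

```text
scene w200 [16.6, 18.0, 16.9, 18.1]
scene w50 [10.7, 10.9, 10.7, 11.1]
scene stamp [15.2, 20.4, 15.3, 20.7]
scene stapler [31.4, 16.7, 31.3, 16.8]
top w200 [10.9, 10.7, 10.6, 10.6]
top w50 [7.0, 7.0, 6.6, 6.7]
top stamp [11.9, 10.3, 11.9, 10.1]
top stapler [29.4, 14.2, 29.3, 14.2]
```

```bash
python3 - <<'E'
from h import *
from plan import tos
S=lambda x,y:((x+.5)/2.6+180-.5,(y+.5)/2.6+100-.5)
T=lambda x,y:((x+.5)/3.6+200-.5,(y+.5)/3.6+150-.5)
for n,s,t in [("top-tab outer far",(177,516),(33,298)),("top-tab outer near",(220,556),(20,373)),("turned outer far",(126,461),(52,219)),("turned outer near",(172,499),(40,289)),("leaf LF corner",(108,373),(108,140)),("leaf LN corner",(255,535),(66,385)),("under outer far",(437,178),(559,222)),("under outer near",(475,211),(546,292))]:
    p,g=tri(S(*s),T(*t));print(n,tos(p),round(g,1))
E
```

```text
top-tab outer far [-33.5 178.2 132.4] 1.7
top-tab outer near [-84.8 176.6 146.5] 3.9
turned outer far [ 25.6 177.6 129.3] 1.6
turned outer near [-25.7 174.3 140.1] 1.1
leaf LF corner [ 87.2 147.6 143.3] 3.1
leaf LN corner [-85.9 145.8 140.3] 8.0
under outer far [  85.2 -179.5  134.6] 1.4
under outer near [  35.6 -176.6  136.5] 2.2
```

```bash
python3 - <<'E'
from station import r,ticket
print(r.state()['joint_vel'].round(3));print(ticket.sign_off())
E
```

```text
[-0.018  0.019 -0.029  0.006 -0.006 -0.007 -0.006]
the job is handed in; nothing more can be done
None
```

The top leaf now lies flat on the left. I raised it by its tab from underneath with the shut fingertips, swung it over the spine, pressed it down to its stop, and took the hand away. The job was handed in at about 13.5 s, within the 48 s limit.

**Press:** the fingertips met the stop with about 9 N, with the tip's lower edge at about z = 142 mm. The top face of a flat leaf should be at 142.5 mm.

**Final pictures:**
- **Turned leaf's tab:** it measures about 5 mm above the tab of the leaf already on the left, against 6 mm nominal.
- **Other two leaves:** the right-hand leaf and the one already on the left look unmoved.
- **Loose things:** all four stayed within 0.4 px of where they started.

**Weakest check:** heights measured from single tab corners scattered by about ±7 mm. The claim that the leaf is flat therefore rests on the averages and on the contact height and force.

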